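# Empty the cleaned grinding balls into the drying dish

### The job

The grinding balls have been cleaned: lift the steel beaker that holds them out of the ultrasonic bath by its rim, the only part you can reach there, and stand it upright on the worktop with all seven balls in it. Then let go and take it afresh lower down, about half-way up its body, so that your hand is clear of the mouth, tip all seven balls into the white porcelain dish to dry, and stand the empty beaker upright on the worktop again. Leave the other glassware and the timer where they stand, and let no ball fall on the worktop.

Things in the scene. Friction and masses are not known exactly. Their poses are not given: they have to be found in the camera images.
- beaker_mid (a point): middle (45 mm above its underside, on its axis) of the loose steel beaker: 90 mm tall, tapered, 54 mm wide at the foot, 57 mm half-way up, 63 mm over the rolled rim, wall 2 mm, floor 3 mm thick, about 0.14 kg empty; z points to its mouth. It starts upright in the hole of the bath's cover, its foot on the tank floor 82 mm above the worktop, its upper 42 mm above the cover, the balls in its lower half
- bath: the ultrasonic cleaning bath, a fixed steel box: 140 mm along its x, 200 mm along its y (220 over the carrying handles), cover top 130 mm above the worktop, a black knob on the cover at its y = +68 mm up to 146 mm. Origin: centre of its underside; z up. The worktop between it and the dish is free (x 0.40 to 0.52 m); racks stand behind x = 0.62 m with shelves from 0.5 m up
- bath_hole (a point): centre of the one round hole, 68 mm wide, at the level of the cover's top; the beaker has about 5 mm of play in it
- dish_mid (a point): the white porcelain evaporating dish, loose, 0.19 kg, standing on the worktop: round bowl about 120 mm over the rim with one small pouring lip, 57 mm tall. The balls come to rest on its flat floor, 5 mm thick. This point lies on the bowl's axis 28 mm above the worktop; z is up.
- ball_1_center (a point): centre of one of the seven loose steel grinding balls, 20 mm diameter, 33 g each, polished and free-rolling, all in the beaker at the start
- ball_2_center (a point): centre of one of the seven loose steel grinding balls, 20 mm diameter, 33 g each, polished and free-rolling, all in the beaker at the start
- ball_3_center (a point): centre of one of the seven loose steel grinding balls, 20 mm diameter, 33 g each, polished and free-rolling, all in the beaker at the start
- ball_4_center (a point): centre of one of the seven loose steel grinding balls, 20 mm diameter, 33 g each, polished and free-rolling, all in the beaker at the start
- ball_5_center (a point): centre of one of the seven loose steel grinding balls, 20 mm diameter, 33 g each, polished and free-rolling, all in the beaker at the start
- ball_6_center (a point): centre of one of the seven loose steel grinding balls, 20 mm diameter, 33 g each, polished and free-rolling, all in the beaker at the start
- ball_7_center (a point): centre of one of the seven loose steel grinding balls, 20 mm diameter, 33 g each, polished and free-rolling, all in the beaker at the start
- glass_beaker: a bystander: loose empty clear-glass beaker, 71 x 77 mm, 88 mm tall; origin at the centre of its underside
- flask: a bystander: loose small conical glass flask, 65 mm wide, 108 mm tall; origin at the centre of its underside
- jar: a bystander: loose glass weighing bottle with a lid, 43 mm wide, 80 mm tall; origin at the centre of its underside
- petri: a bystander: loose closed glass petri dish, 67 mm wide, 18 mm tall; origin at the centre of its underside
- stopwatch: a bystander: loose white electronic timer, 58 x 68 mm, 19 mm tall; origin at the centre of its underside
Mind the look-alikes: they are no part of the job. Leave any yellow look-alike of the part that bears beaker_mid alone.

How it is judged:
On the way, in this order (a step that is already met when the one before it is completed fails the run):
1. the beaker stands upright on the worktop with all seven balls in it, let go (height (world z) of beaker_mid between 0.041 and 0.049 m and angle between beaker_mid's own z axis and vertical below 0.12 rad and horizontal distance between each of ball_1_center, ball_2_center, ball_3_center, ball_4_center, ball_5_center, ball_6_center, ball_7_center and beaker_mid below 0.03 m and height (world z) of each of ball_1_center, ball_2_center, ball_3_center, ball_4_center, ball_5_center, ball_6_center, ball_7_center below 0.075 m and contact force between the fingers and anything else below 0.1 N), for 0.2 s.
2. the beaker, held round its body (the grip clearly below the rim, less than 66 mm above its underside) and lifted, is tipped by more than 70 degrees over the dish (angle between beaker_mid's own z axis and vertical above 1.22 rad and z of the grasp point in the frame of beaker_mid below 0.021 m and contact force between the fingers and anything else above 0.5 N and height (world z) of beaker_mid above 0.08 m and horizontal distance between beaker_mid and dish_mid below 0.14 m), for 0.1 s.
At the end, for the whole second after the job is handed in: All seven balls lie in the porcelain dish (centres within 50 mm of its axis and no higher than its rim), the dish stands level (within 7 degrees), and the beaker, empty, stands upright (within 7 degrees) on the worktop beside the dish, let go (horizontal distance between each of ball_1_center, ball_2_center, ball_3_center, ball_4_center, ball_5_center, ball_6_center, ball_7_center and dish_mid below 0.05 m and z of each of ball_1_center, ball_2_center, ball_3_center, ball_4_center, ball_5_center, ball_6_center, ball_7_center in the frame of dish_mid below 0.03 m and height (world z) of beaker_mid between 0.041 and 0.049 m and angle between each of beaker_mid, dish_mid's own z axis and vertical below 0.12 rad and horizontal distance between beaker_mid and dish_mid above 0.085 m); the robot touches nothing.
It fails at once if a bystander is pushed more than 30 mm from its place or knocked over (distance of any of glass_beaker, flask, jar, petri, stopwatch from where it was at the start of the episode above 0.03 m or angle between any of glass_beaker, flask, jar, petri, stopwatch's own z axis and vertical above 0.5 rad).
It fails at once if a ball falls on the worktop or off it (height (world z) of ball_1_center below 0.0115 m or height (world z) of ball_2_center below 0.0115 m or height (world z) of ball_3_center below 0.0115 m or height (world z) of ball_4_center below 0.0115 m or height (world z) of ball_5_center below 0.0115 m or height (world z) of ball_6_center below 0.0115 m or height (world z) of ball_7_center below 0.0115 m).
It also fails if it takes over 69 s, if anything falls off the work surface, if the arm or the gripper's body presses on something with over 40 N, if the wrist force passes 120 N, or if a joint passes its speed limit or range.

### The arm

A 6-joint arm with a two-finger parallel gripper is mounted at the origin on a cart in front of the work surface, level with it; the furniture and walls round the work are solid. World frame = base frame: x ahead of the robot, y to its left, z up, the work surface at z = 0. Lengths are in m, angles in rad, forces in N, time in s.
With the tool pointing down it reaches from about 0.3 to 0.775 m from the base axis. Payload 14.6 kg.
Tool frame: the origin (TCP) lies midway between the tips of the shut fingers; the grasp point (between the pads) lies 19 mm behind it; z points along the fingers, y is the line along which they close (so a half turn about z gives the same grasp; the last joint's range is limited). The gripper opens to 94 mm and grips with 3 to 60 N. Pads are 16 mm wide; open, the fingers measure 119 mm over their backs; the gripper's body (75 mm by 177 mm) begins 78 mm behind the grasp point.
Start: joints at [1.17, 0.3, 1.521, -0, 1.321, -0.067], TCP at [0.18, 0.52, 0.205] pointing down, gripper open.
Joint ranges: [-3.03, 3.03], [-0.79, 2.21], [0.23, 2.52], [-1.04, 4.18], [0, 3.07], [-2.55, 2.55]. Speed limits (rad/s): [2.22, 2.22, 2.57, 3.14, 3.14, 3.14].

### API

Orientations are given as [roll, pitch, yaw] about the fixed x, y, z axes, in that order (R = Rz(yaw) Ry(pitch) Rx(roll)).
In Python, from bench import monitor, cams, job gives the robot as it stands.
- The arm moves only by the tool play_rows, never from a script. Its argument "motion" is one flat list of numbers, 6 for each row, row after row: the shift along the tool's x, y, z as a fraction of full scale, then the turn, a rotation vector about the tool's x, y, z as a fraction of full scale. A call has 1 to 12 rows; each row shifts and turns the commanded pose from where the row before left it, along the tool's axes as they then stand; what a row does not reach is not made up. Full scale, the value 1, is 25 mm for a shift and 0.12 rad for a turn. A row lasts 1/12 s, in which the tool goes at most 41.7 mm and 7.16 degrees, less where a joint would pass 70% of its speed; a pose out of reach is approached as far as the arm can. A call with a number of a shift or a turn outside -1 to 1 is refused whole. A call with a gripper value outside its range is refused whole. "grip" is the opening, from -1 (shut) to 1 (fully open), so that 0 is half open, set as the call begins (left out, the last holds). The fingers move at their own pace and stop on an object; "grip_force" is the grip in N (left out, the last holds). Time passes only in rows, so rows that do not move let the fingers close. It gives the time, the measured TCP pose, the force, the opening and the grip force at its end, in the units of the state.
- monitor.get_state(): the state, without advancing time (a new reading comes with each control period).
- cams.get_image(name): name is "side" or "top"; returns the picture (400x640x3 uint8, red, green, blue); there is no depth.
- cams.camera_model(name): a dict with "fovy" (degrees; the focal length in pixels is half the picture's height over the tangent of half this angle, whatever the lens; pixels are square), "cx", "cy" (the principal point, pixels), "D" ([k1, k2, p1, p2, k3] as OpenCV has them; the pictures are not rectified), "R" (3x3) and "t" (3): a world point X has camera coordinates R X + t. Camera axes: x right, y down, z forward; pixel columns grow to the right and rows downward; lengths in m; the calibration is good to about 2 mm. A picture is of the moment at which its call begins. camera_model takes no time and is no camera call.
- job.job_done(): hands the job in; it is judged then, once.
The state is a dict: "time_s": time; "joint_positions": joint angles; "qvel": joint speeds; "joint_torque": joint torques, N m; "eef_pos": TCP position; "eef_rot": TCP orientation; "wrist_force": force on the tool from outside, world axes, zero at the start; "ft_torque": the same for the moment, N m; "gripper_width": finger opening in m; "finger_force": force on a finger pad.
Only numpy, scipy, OpenCV 4.12 (cv2) and the standard library are available. Lean on these libraries where they do the work, as an engineer would, in place of code of your own. Each camera call takes 0.05 s, during which the arm holds its last target. There are 200 camera calls.

## Working session

There is one attempt and no reset: what is moved stays moved. The work goes in short steps, Python scripts to look and compute and a tool call to move; the robot and the scene stay as the last step left them, time stands still between calls to the robot, and variables do not carry over. Pictures are saved under pics/ and viewed, at most 10 in all, crops included, and the job is handed in when it is done.

Besides the shell and the picture viewer there is one more tool, called after "Emit:" as name(argument=value, ...) on one line, values as JSON. play_rows: Moves the arm, as the interface text tells. Its arguments: {"type":"object","properties":{"motion":{"type":"array","items":{"type":"number"}},"grip":{"type":"number"},"grip_force":{"type":"number"}},"required":["motion"]}

```bash
mkdir -p pics; python3 - <<'E'
from bench import monitor,cams,job
import cv2,numpy as np
s=monitor.get_state();print({k:np.round(v,3).tolist() for k,v in s.items()})
for n in("side","top"):
    cv2.imwrite(f"pics/{n}0.png",cams.get_image(n)[:,:,::-1]);m=cams.camera_model(n)
    R=np.array(m["R"]);print(n,m, 'pos',-R.T@np.array(m["t"]))
E
```

```text
{'time_s': 0.0, 'joint_positions': [1.17, 0.3, 1.522, 0.0, 1.321, -0.067], 'qvel': [-0.0, 0.001, -0.0, -0.0, -0.0, -0.0], 'joint_torque': [0.001, -53.181, -35.273, 0.071, 0.024, -0.0], 'eef_pos': [0.18, 0.519, 0.205], 'eef_rot': [-3.14, -0.0, 2.808], 'wrist_force': [0.222, 0.471, 0.075], 'ft_torque': [0.041, -0.03, -0.02], 'finger_force': 0.0, 'gripper_width': 0.094}
side {'fovy': 43.65136203692228, 'cx': 318.8349796188147, 'cy': 207.64223461336823, 'D': array([-0.00445758,  0.        ,  0.        ,  0.        ,  0.        ]), 'R': array([[ 0.94909237, -0.31419327,  0.02250024],
       [-0.12336563, -0.43647653, -0.89121779],
       [ 0.28983546,  0.84307225, -0.4530172 ]]), 't': array([-0.43453954,  0.11872895,  1.44207519])} pos [ 0.00910071 -1.30048058  0.76887546]
top {'fovy': 45.69294646472271, 'cx': 321.77487959292534, 'cy': 191.71560612043126, 'D': array([0.00625762, 0.        , 0.        , 0.        , 0.        ]), 'R': array([[ 0.01701198, -0.99984994,  0.00326886],
       [-0.99418416, -0.01726311, -0.10630068],
       [ 0.10634116, -0.00144146, -0.99432866]]), 't': array([-0.03563119,  0.4731843 ,  1.79160391])} pos [ 0.28051725 -0.02487469  1.83185939]
```

View pics/side0.png

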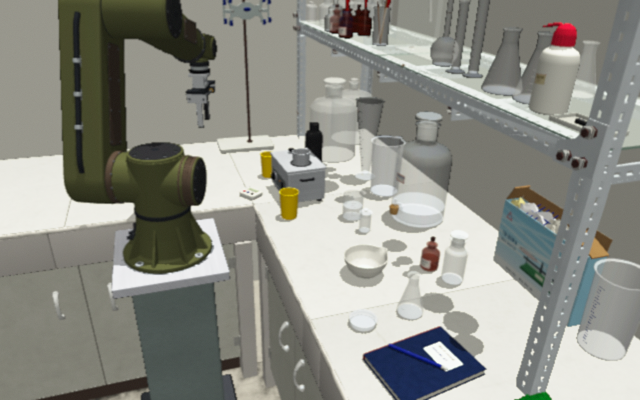

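View pics/top0.png

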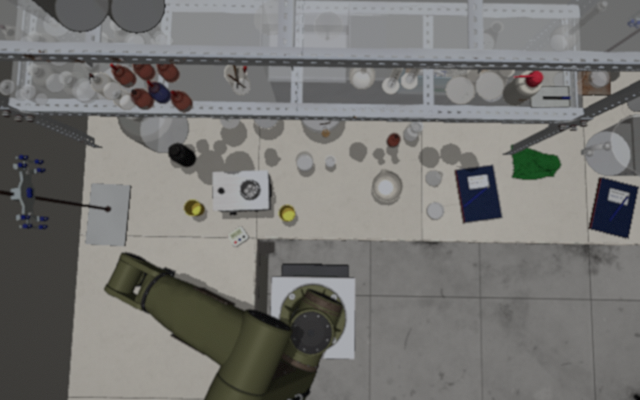

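Candidates for the beaker: steel one in the bath (side 300,157; top 250,190), yellow look-alikes (side 266,165 and 289,203; top 194,209 and 288,214), and the glass beaker (side 352,211; top 305,161). I choose the steel one in the bath. The dish is at side 365,262 and top 386,187. Next is a close crop to check.

```bash
cat > h.py <<'E'
from bench import monitor,cams,job
import cv2,numpy as np
def model(n):
    m=cams.camera_model(n);f=200/np.tan(np.radians(m["fovy"])/2)
    return np.array([[f,0,m["cx"]],[0,f,m["cy"]],[0,0,1]]),np.array(m["D"]),np.array(m["R"]),np.array(m["t"])
def ray(n,uv,z):
    K,D,R,t=model(n);p=cv2.undistortPoints(np.array([[uv]],float),K,D)[0,0]
    d=R.T@np.array([p[0],p[1],1]);c=-R.T@t
    return np.round(c+d*(z-c[2])/d[2],4)
def proj(n,X):
    K,D,R,t=model(n);return np.round(cv2.projectPoints(np.array([X],float),cv2.Rodrigues(R)[0],t,K,D)[0][0,0],1)
E
python3 - <<'E'
from h import *
a=cv2.imread("pics/top0.png")[160:230,180:320];b=cv2.imread("pics/side0.png")[135:230,240:380]
a=cv2.resize(a,None,fx=5,fy=5,interpolation=cv2.INTER_CUBIC);b=cv2.resize(b,None,fx=5,fy=5,interpolation=cv2.INTER_CUBIC)
cv2.imwrite("pics/c0.png",cv2.resize(np.vstack([a,b]),None,fx=.72,fy=.72))
print(ray("top",(250,190),.172),ray("side",(300,152),.172),ray("top",(241,191),.13),ray("top",(387,187),.057),ray("side",(365,255),.057))
for n,uv in dict(glass=(305,161),jar=(330,163),petri=(434,211),flask=(433,178),y1=(288,214),watch=(238,237)).items(): print(n,ray("top",uv,.05))
# white dish
im=cv2.imread("pics/top0.png");sub=im[160:215,360:415];print(sub[27].tolist()[::3])
E
```

```text
[0.4597 0.2251 0.172 ] [0.4599 0.2206 0.172 ] [0.4601 0.2637 0.13  ] [ 0.4925 -0.2727  0.057 ] [ 0.4955 -0.2733  0.057 ]
glass [0.5874 0.0383 0.05  ]
jar [ 0.5813 -0.0568  0.05  ]
petri [ 0.4055 -0.4506  0.05  ]
flask [ 0.5306 -0.4479  0.05  ]
y1 [0.3847 0.0979 0.05  ]
watch [0.2956 0.2824 0.05  ]
[[151, 157, 161], [152, 158, 162], [151, 158, 160], [150, 157, 160], [112, 118, 121], [125, 132, 135], [163, 163, 163], [175, 171, 168], [175, 170, 168], [175, 171, 168], [175, 170, 168], [158, 161, 162], [132, 138, 142], [112, 118, 121], [121, 126, 129], [149, 156, 159], [148, 155, 158], [148, 155, 158], [149, 156, 159]]
```

View pics/c0.png

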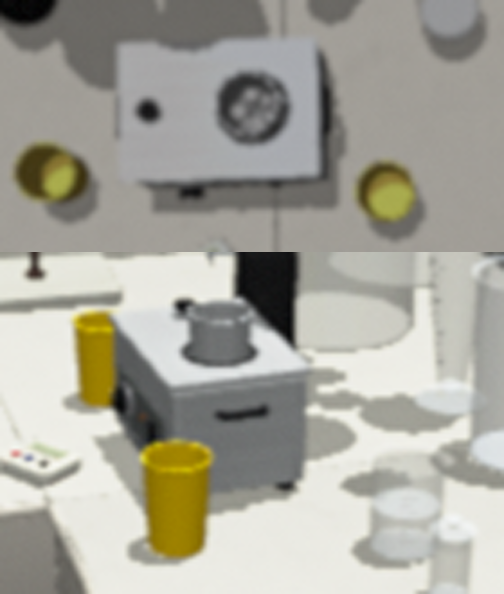

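The crop confirms it: the steel beaker with the balls in it sits in the cover hole at top (250,190) and side (301,152). It is at about (0.460, 0.224), and the two views agree within 5 mm. I'll turn the closing axis onto world y and move over it.

Emit:
play_rows(motion=[0,0,0,0,0,-0.928,0,0,0,0,0,-0.928,0,0,0,0,0,-0.928], grip=1)

```text
time_s: 0.35
eef_pos: [0.1801, 0.5195, 0.2051]
eef_rot: [-3.141, -0.0, -3.136]
wrist_force: [0.1, 0.2, 0.7]
gripper_width: 0.094
finger_force: 0.0
```

```bash
python3 -c "
from h import *
s=monitor.get_state();print([np.round(s[k],4).tolist() for k in('joint_positions','eef_pos','eef_rot')])
print(ray('side',(301.4,152.2),.172))"
```

```text
[[1.1704, 0.3002, 1.5214, 0.0, 1.3207, -0.4061], [0.1801, 0.5195, 0.2051], [-3.141, -0.0003, -3.1359]]
[0.4639 0.2176 0.172 ]
```

Emit:
play_rows(motion=[-0.9,-0.98,0,0,0,0,-0.9,-0.98,0,0,0,0,-0.9,-0.98,0,0,0,0,-0.9,-0.98,0,0,0,0,-0.9,-0.98,0,0,0,0,-0.9,-0.98,0,0,0,0,-0.9,-0.98,0,0,0,0,-0.9,-0.98,0,0,0,0,-0.9,-0.98,0,0,0,0,-0.9,-0.98,0,0,0,0,-0.9,-0.98,0,0,0,0,-0.9,-0.98,0,0,0,0])

```text
time_s: 1.35
eef_pos: [0.4511, 0.2242, 0.2053]
eef_rot: [-3.141, -0.0, -3.141]
wrist_force: [0.4, 1.1, -0.0]
gripper_width: 0.0939
finger_force: 0.0
```

```bash
python3 -c "
from h import *
s=monitor.get_state();print([np.round(s[k],4).tolist() for k in('joint_positions','eef_pos','eef_rot')])"
```

```text
[[0.3886, 0.197, 1.6497, 0.0, 1.2952, -1.1824], [0.4511, 0.2242, 0.2053], [-3.1415, -0.0003, -3.1413]]
```

Emit:
play_rows(motion=[-0.4,-0.06,0,0,0,0,0,0,0,0,0,0,0,0,0.5,0,0,0,0,0,0.5,0,0,0,0,0,0.5,0,0,0,0,0,0.5,0,0,0,0,0,0.4,0,0,0,0,0,0,0,0,0])

```text
time_s: 2.02
eef_pos: [0.4588, 0.2247, 0.1435]
eef_rot: [-3.141, -0.003, -3.14]
wrist_force: [-0.4, -0.7, -0.8]
gripper_width: 0.0938
finger_force: 0.0
```

```bash
python3 - <<'E'
from h import *
a=cams.get_image("top")[:,:,::-1];b=cams.get_image("side")[:,:,::-1]
a=cv2.resize(a[160:230,190:310],None,fx=4,fy=4);b=cv2.resize(b[110:190,250:370],None,fx=4,fy=4)
cv2.imwrite("pics/c1.png",np.vstack([a,b][:2]));print(monitor.get_state()['eef_pos'],proj("top",[.46,.224,.172]),proj("side",[.46,.224,.172]))
E
```

```text
[0.45992548 0.22473759 0.14562289] [250.3 189.9] [299.7 151.7]
```

View pics/c1.png

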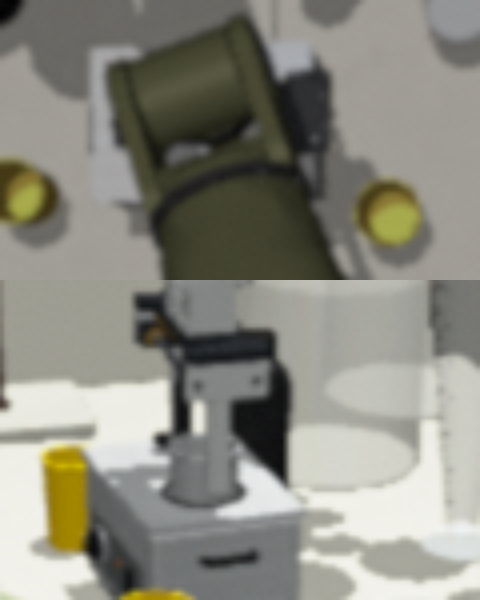

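Side view: the fingers straddle the beaker, with the near finger at crop (215,440) in front of the body and no contact. I'll close on it.

Emit:
play_rows(motion=[0,0,0,0,0,0,0,0,0,0,0,0,0,0,0,0,0,0,0,0,0,0,0,0,0,0,0,0,0,0,0,0,0,0,0,0,0,0,0,0,0,0,0,0,0,0,0,0], grip=-1, grip_force=30)

```text
time_s: 2.78
eef_pos: [0.4604, 0.2243, 0.1456]
eef_rot: [3.141, 0.0, -3.141]
wrist_force: [-0.2, 2.8, 3.0]
gripper_width: 0.0614
finger_force: 29.3
```

Emit:
play_rows(motion=[0,0,-0.2,0,0,0,0,0,-0.4,0,0,0,0,0,-0.5,0,0,0,0,0,-0.5,0,0,0,0,0,-0.5,0,0,0,0,0,-0.5,0,0,0,0,0,-0.5,0,0,0,0,0,-0.3,0,0,0,0,0,0,0,0,0])

```text
time_s: 3.53
eef_pos: [0.4607, 0.2242, 0.2322]
eef_rot: [3.141, 0.002, -3.141]
wrist_force: [0.1, -1.1, -4.1]
gripper_width: 0.0614
finger_force: 29.2
```

Emit:
play_rows(motion=[0.1,-0.3,0,0,0,0,0.1,-0.6,0,0,0,0,0.1,-0.9,0,0,0,0,0.1,-1,0,0,0,0,0,-1,0,0,0,0,0,-1,0,0,0,0,0,-1,0,0,0,0,0,-1,0,0,0,0,0,-1,0,0,0,0,0,-1,0,0,0,0,0,-1,0,0,0,0,0,-0.8,0,0,0,0])

```text
time_s: 4.53
eef_pos: [0.4494, -0.0427, 0.2296]
eef_rot: [-3.141, -0.002, 3.141]
wrist_force: [0.8, -0.4, -3.9]
gripper_width: 0.0614
finger_force: 29.2
```

Emit:
play_rows(motion=[0,-0.5,0,0,0,0,0,-0.2,0,0,0,0,0,0,0.3,0,0,0,0,0,0.7,0,0,0,0,0,0.9,0,0,0,0,0,0.9,0,0,0,0,0,0.9,0,0,0,0,0,0.9,0,0,0,0,0,0.7,0,0,0,0,0,0.4,0,0,0,0,0,0,0,0,0])

```text
time_s: 5.45
eef_pos: [0.449, -0.0574, 0.0858]
eef_rot: [3.141, -0.004, -3.141]
wrist_force: [0.7, 0.3, -4.5]
gripper_width: 0.0611
finger_force: 29.2
```

```bash
python3 -c "
from h import *
s=monitor.get_state();print([np.round(s[k],4).tolist() for k in('joint_positions','eef_pos','eef_rot','wrist_force')])"
```

```text
[[-0.2082, 0.2349, 1.91, 0.0001, 1.0007, -1.78], [0.449, -0.0574, 0.0858], [3.1407, -0.0039, -3.1406], [0.6686, 0.2794, -4.5296]]
```

Emit:
play_rows(motion=[0,0,0.3,0,0,0,0,0,0.2,0,0,0,0,0,0.12,0,0,0,0,0,0,0,0,0,0,0,0,0,0,0])

```text
time_s: 5.87
eef_pos: [0.4505, -0.0583, 0.0727]
eef_rot: [-3.141, 0.0, -3.141]
wrist_force: [0.4, 0.7, -4.0]
gripper_width: 0.062
finger_force: 29.2
```

Emit:
play_rows(motion=[0,0,0.12,0,0,0,0,0,0.08,0,0,0,0,0,0.06,0,0,0,0,0,0,0,0,0,0,0,0,0,0,0])

```text
time_s: 6.28
eef_pos: [0.4503, -0.0583, 0.0659]
eef_rot: [3.142, -0.0, -3.141]
wrist_force: [0.8, -0.4, -3.6]
gripper_width: 0.0617
finger_force: 29.2
```

Emit:
play_rows(motion=[0,0,0.05,0,0,0,0,0,0.04,0,0,0,0,0,0,0,0,0,0,0,0,0,0,0])

```text
time_s: 6.62
eef_pos: [0.4504, -0.0583, 0.0638]
eef_rot: [-3.142, 0.0, -3.141]
wrist_force: [-0.2, 0.4, -2.7]
gripper_width: 0.0612
finger_force: 29.2
```

Emit:
play_rows(motion=[0,0,0.04,0,0,0,0,0,0.03,0,0,0,0,0,0,0,0,0,0,0,0,0,0,0])

```text
time_s: 6.95
eef_pos: [0.4514, -0.0581, 0.0632]
eef_rot: [3.141, 0.003, -3.141]
wrist_force: [-1.8, 5.6, 13.3]
gripper_width: 0.0613
finger_force: 29.9
```

Contact with the worktop (wrist force +13 N), so I release and retreat up.

Emit:
play_rows(motion=[0,0,0,0,0,0,0,0,0,0,0,0,0,0,0,0,0,0,0,0,0,0,0,0,0,0,0,0,0,0,0,0,0,0,0,0,0,0,0,0,0,0,0,0,0,0,0,0], grip=1)

```text
time_s: 7.62
eef_pos: [0.4504, -0.0583, 0.0619]
eef_rot: [3.142, -0.0, -3.141]
wrist_force: [-0.5, 0.2, -0.0]
gripper_width: 0.0942
finger_force: 0.0
```

Emit:
play_rows(motion=[0,0,-0.4,0,0,0,0,0,-0.8,0,0,0,0,0,-1,0,0,0,0,0,-1,0,0,0,0,0,-1,0,0,0,0,0,-1,0,0,0,0,0,-1,0,0,0,0,0,-1,0,0,0])

```text
time_s: 8.28
eef_pos: [0.45, -0.0582, 0.2441]
eef_rot: [-3.141, 0.001, -3.141]
wrist_force: [-0.6, 0.1, -1.3]
gripper_width: 0.0937
finger_force: 0.0
```

```bash
python3 - <<'E'
from h import *
s=monitor.get_state();print([np.round(s[k],4).tolist() for k in('joint_positions','eef_pos','eef_rot','wrist_force')])
a=cams.get_image("top")[:,:,::-1];b=cams.get_image("side")[:,:,::-1]
cv2.imwrite("pics/t2.png",a);cv2.imwrite("pics/s2.png",b)
a=cv2.resize(a[140:220,270:430],None,fx=4,fy=4);b=cv2.resize(b[150:290,270:430],None,fx=3,fy=3)
c=np.zeros((600,800,3),np.uint8);c[:320,:640]=a;cv2.imwrite("pics/c2.png",np.vstack([cv2.resize(a,(480,240)),cv2.resize(b,(400,350))[:, :] if 0 else cv2.copyMakeBorder(cv2.resize(b,(400,350)),0,0,0,80,0)]))
print(proj("top",[.451,-.058,.09]),proj("side",[.451,-.058,.09]))
E
```

```text
[[-0.2094, 0.0518, 1.7215, -0.0, 1.3675, -1.7805], [0.45, -0.0582, 0.2441], [-3.1414, 0.0008, -3.1413], [-0.6051, 0.0735, -1.2529]]
[330.  196.1] [323.5 210.4]
```

View pics/c2.png

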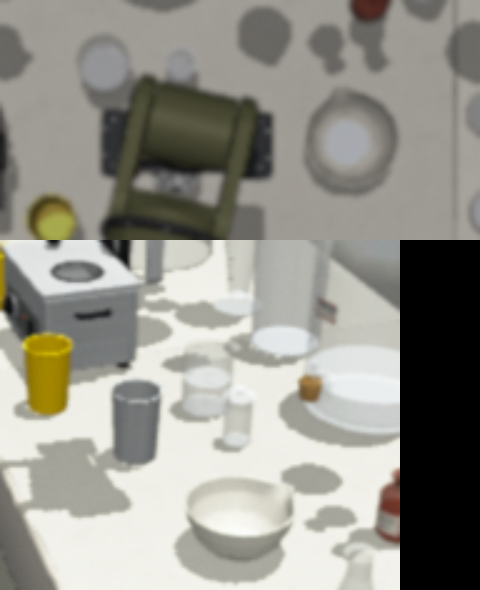

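Top view: the dish is at about crop (350,140), clear of the beaker. Side view: the beaker stands upright at side (324,218), let go and near the expected spot. For the body grip I'll use a slanted side approach with the closing axis along x. I'll turn 90° and make a test tilt to learn the wrist kinematics.

Emit:
play_rows(motion=[0,0,0,0,0,1,0,0,0,0,0,1,0,0,0,0,0,1,0,0,0,0,0,1,0,0,0,0,0,1,0,0,0,0,0,1,0,0,0,0,0,1,0,0,0,0,0,1,0,0,0,0,0,1,0,0,0,0,0,1,0,0,0,0,0,1,0,0,0,0,0,1])

```text
time_s: 9.38
eef_pos: [0.45, -0.0582, 0.2418]
eef_rot: [-3.141, -0.0, 1.696]
wrist_force: [0.6, -0.3, 0.3]
gripper_width: 0.0941
finger_force: 0.0
```

Emit:
play_rows(motion=[0,0,0,0,0,1,0,0,0,0,0,0.09,0,0,0,0,-1,0,0,0,0,0,-1,0,0,0,0,0,-1,0,0,0,0,0,-1,0,0,0,0,0,0,0])

```text
time_s: 9.97
eef_pos: [0.4499, -0.0568, 0.2409]
eef_rot: [-3.137, 0.487, 1.58]
wrist_force: [-0.7, 0.2, -0.6]
gripper_width: 0.0936
finger_force: 0.0
```

```bash
python3 -c "
from h import *
s=monitor.get_state();print([np.round(s[k],4).tolist() for k in('joint_positions','eef_pos','eef_rot','wrist_force')])"
```

```text
[[0.0732, 0.0836, 1.7692, -0.4975, 1.3563, 0.1901], [0.4499, -0.0568, 0.2409], [-3.1372, 0.4865, 1.5798], [-0.7037, 0.2093, -0.5836]]
```

```bash
cat > kin.py <<'E'
import numpy as np
from scipy.optimize import least_squares
from scipy.spatial.transform import Rotation as Ro
S=[([1.1704,.3002,1.5214,0,1.3207,-.4061],[.1801,.5195,.2051],[-3.141,0,-3.1359]),([.3886,.197,1.6497,0,1.2952,-1.1824],[.4511,.2242,.2053],[-3.1415,0,-3.1413]),
([-.2082,.2349,1.91,0,1.0007,-1.78],[.449,-.0574,.0858],[3.1407,-.0039,-3.1406]),([-.2094,.0518,1.7215,0,1.3675,-1.7805],[.45,-.0582,.2441],[-3.1414,.0008,-3.1413]),
([.0732,.0836,1.7692,-.4975,1.3563,.1901],[.4499,-.0568,.2409],[-3.1372,.4865,1.5798])]
def fk(q,P,s4=-1,s6=1):
    a1,L2,L3,e,h,d,o=P
    A=Ro.from_euler('z',q[0])
    R2=A*Ro.from_euler('y',q[1]);R3=R2*Ro.from_euler('y',q[2])
    p=A.apply([a1,o,h])+R2.apply([0,0,L2])+R3.apply([e,0,L3])
    R=R3*Ro.from_euler('z',s4*q[3])*Ro.from_euler('y',q[4])*Ro.from_euler('z',s6*q[5])
    return p+R.apply([0,0,d]),R
def fit(s4):
    f=lambda P:np.concatenate([fk(q,P,s4)[0]-p for q,p,_ in S])
    return least_squares(f,[0.05,.4,.4,0,.4,.3,.0366])
best=min(((fit(s),s) for s in(1,-1)),key=lambda x:x[0].cost);P=best[0].x;s4=best[1]
# constant tool frame & j6 sign
for s6 in(1,-1):
    T=[fk(q,P,s4,s6)[1].inv()*Ro.from_euler('xyz',r) for q,p,r in S]
    sp=max((T[0].inv()*t).magnitude() for t in T)
    if sp<.1: S6=s6;T0=T[0]
lo=np.array([-3.03,-.79,.23,-1.04,0,-2.55]);hi=np.array([3.03,2.21,2.52,4.18,3.07,2.55])
def FK(q):
    p,R=fk(q,P,s4,S6);return p,R*T0
def ik(p,R,q0):
    f=lambda q:np.concatenate([(FK(q)[0]-p)*5,(R.inv()*FK(q)[1]).as_rotvec()])
    r=least_squares(f,np.clip(q0,lo+.02,hi-.02),bounds=(lo,hi));return r.x,np.abs(r.fun).max()
if __name__=="__main__":
    print(np.round(P,4),s4,S6,best[0].cost,np.round(T0.as_euler('xyz'),3),[np.round(np.array(p)-FK(q)[0],4).tolist() for q,p,_ in S])
    # body grasps: azimuth of approach az (tool z horizontal dir), slope sl down; closing horizontal
    g=np.array([.4505,-.0583,.045])
    for sl in(.5,.7):
      for az in np.arange(-3.1,3.1,.4):
        z=np.array([np.cos(az)*np.cos(sl),np.sin(az)*np.cos(sl),-np.sin(sl)])
        for sg in(1,-1):
          y=sg*np.array([-np.sin(az),np.cos(az),0]);R=Ro.from_matrix(np.c_[np.cross(y,z),y,z])
          for q4 in(0,1.5,3):
            q,er=ik(g+.019*z,R,[0,.3,1.9,q4,1.2,0])
            if er<2e-3: 
              w=FK(q)[0]-P[5]*z;print(sl,round(az,2),sg,q4,np.round(q,2),'wrist',np.round(w,3))
E
python3 kin.py
```

```text
[2.000e-04 4.244e-01 4.474e-01 4.110e-02 2.211e-01 2.706e-01 3.660e-02] 1 1 3.968223060120427e-09 [-0.    -0.     1.571] [[-0.0, -0.0, -0.0], [0.0, -0.0, -0.0], [-0.0, 0.0, -0.0], [-0.0, 0.0, -0.0], [0.0, 0.0, 0.0]]
0.5 -3.1 1 0 [-0.13  0.94  1.29 -0.16  1.97  1.43] wrist [ 0.671 -0.049  0.166]
0.5 -3.1 1 1.5 [-0.13  0.94  1.29 -0.16  1.97  1.43] wrist [ 0.671 -0.049  0.166]
0.5 -3.1 1 3 [-0.13  0.94  1.29 -0.16  1.97  1.43] wrist [ 0.671 -0.049  0.166]
0.5 -3.1 -1 0 [-0.13  0.94  1.29 -0.16  1.97 -1.72] wrist [ 0.671 -0.049  0.166]
0.5 -3.1 -1 1.5 [-0.13  0.94  1.29 -0.16  1.97 -1.72] wrist [ 0.671 -0.049  0.166]
0.5 -3.1 -1 3 [-0.13  0.94  1.29 -0.16  1.97 -1.72] wrist [ 0.671 -0.049  0.166]
0.5 -2.7 1 0 [-0.    0.9   1.36 -0.4   1.88  1.22] wrist [0.65  0.036 0.166]
0.5 -2.7 1 1.5 [-0.    0.9   1.36 -0.4   1.88  1.22] wrist [0.65  0.036 0.166]
0.5 -2.7 -1 0 [-0.    0.9   1.36 -0.41  1.88 -1.92] wrist [0.65  0.036 0.166]
0.5 -2.7 -1 1.5 [-0.    0.9   1.36 -0.41  1.88 -1.92] wrist [0.65  0.036 0.166]
0.5 -2.3 1 0 [ 0.12  0.83  1.51 -0.63  1.71  1.07] wrist [0.598 0.106 0.166]
0.5 -2
[... 8728 characters left out ...]
.8   1.45  0.23  1.74 -1.33] wrist [ 0.605 -0.173  0.207]
0.7 2.5 -1 1.5 [-0.34  0.8   1.45  0.23  1.74 -1.33] wrist [ 0.605 -0.173  0.207]
0.7 2.5 -1 3 [-0.34  0.8   1.45  0.23  1.74 -1.33] wrist [ 0.605 -0.173  0.207]
0.7 2.9 1 0 [-0.22  0.83  1.39  0.02  1.8   1.59] wrist [ 0.637 -0.104  0.207]
0.7 2.9 1 1.5 [-0.22  0.83  1.39  0.02  1.8   1.59] wrist [ 0.637 -0.104  0.207]
0.7 2.9 1 3 [-0.22  0.83  1.39  0.02  1.8   1.59] wrist [ 0.637 -0.104  0.207]
0.7 2.9 -1 0 [-0.22  0.83  1.39  0.02  1.8  -1.55] wrist [ 0.637 -0.104  0.207]
0.7 2.9 -1 1.5 [-0.22  0.83  1.39  0.02  1.8  -1.55] wrist [ 0.637 -0.104  0.207]
0.7 2.9 -1 3 [-0.22  0.83  1.39  0.02  1.8  -1.55] wrist [ 0.637 -0.104  0.207]
```

```bash
cat >> kin.py <<'E'
def tool(az,sl):
    z=np.array([np.cos(az)*np.cos(sl),np.sin(az)*np.cos(sl),-np.sin(sl)]);y=-np.array([-np.sin(az),np.cos(az),0])
    return Ro.from_matrix(np.c_[np.cross(y,z),y,z]),z
E
cat > plan.py <<'E'
from kin import *
d=np.array([.494,-.273]);q0=[-.7,.5,2.1,1.3,1.2,-1]
for az in(.3,.6,.9,1.2):
  for sl in(.4,.5):
    R,z=tool(az,sl);q,e=ik(np.array([.4505,-.0583,.045])+.019*z,R,q0);print(az,sl,'grasp',np.round(q,2),round(e,4),end=' | ')
    br=R.inv().apply([0,0,1])
    for ph in(1.0,2.2):
        Rp=R*Ro.from_rotvec([0,0,ph]);b=Rp.apply(br);Rf=R*Ro.from_rotvec([0,0,2.2]);bf=Rf.apply(br);bh=bf[:2]/np.hypot(*bf[:2])
        m=np.r_[d-.045*bh,.125];qq,e=ik(m+.019*z,Rp,q+[0,0,0,0,0,ph]);print(ph,'tilt',round(np.degrees(np.arccos(b[2]))),np.round(b,2),np.round(m,3),np.round(qq,2),round(e,4),end=' | ')
    print()
s=S[-1];R,z=tool(.8,.4)
print('rotvec in tool from now /0.12',np.round((Ro.from_euler('xyz',s[2]).inv()*R).as_rotvec()/.12,2),z)
E
python3 plan.py
```

```text
0.3 0.4 grasp [-0.65  0.52  2.42  2.11  1.06 -1.39] 0.0 | 1.0 tilt 52 [ 0.07 -0.79  0.61] [ 0.51  -0.231  0.125] [-0.89  0.44  2.07  1.62  1.03  0.14] 0.0 | 2.2 tilt 110 [-0.32 -0.88 -0.35] [ 0.51  -0.231  0.125] [-0.89  0.43  2.07  1.62  1.03  1.34] 0.0 | 
0.3 0.5 grasp [-0.61  0.43  2.42  2.07  0.91 -1.28] 0.0 | 1.0 tilt 50 [ 0.03 -0.76  0.65] [ 0.514 -0.233  0.125] [-0.86  0.4   2.04  1.51  0.94  0.26] 0.0 | 2.2 tilt 103 [-0.43 -0.88 -0.22] [ 0.514 -0.233  0.125] [-0.86  0.4   2.04  1.51  0.94  1.46] 0.0 | 
0.6 0.4 grasp [-0.74  0.55  2.28  1.66  1.12 -1.24] 0.0 | 1.0 tilt 52 [ 0.3  -0.73  0.61] [ 0.496 -0.228  0.125] [-0.94  0.52  1.92  1.32  1.25  0.18] 0.0 | 2.2 tilt 110 [-0.05 -0.94 -0.35] [ 0.496 -0.228  0.125] [-0.94  0.52  1.92  1.32  1.25  1.38] 0.0 | 
0.6 0.5 grasp [-0.71  0.48  2.28  1.61  1.01 -1.14] 0.0 | 1.0 tilt 50 [ 0.26 -0.72  0.65] [ 0.501 -0.229  0.125] [-0.91  0.48  1.9   1.25  1.18  0.27] 0.0 | 2.2 tilt 103 [-0.15 -0.96 -0.22] [ 0.501 -0.229  0.125] [-0.91  0.48  1.9   1.25  1.18  1.47] 0.0 | 
0.9 0.4 grasp [-0.76  0.61  2.11  1.32  1.24 -1.13] 0.0 | 1.0 tilt 5
[... 351 characters left out ...]
tilt 103 [ 0.14 -0.96 -0.22] [ 0.488 -0.228  0.125] [-0.92  0.57  1.74  1.04  1.41  1.44] 0.0 | 
1.2 0.4 grasp [-0.72  0.68  1.93  1.07  1.39 -1.07] 0.0 | 1.0 tilt 52 [ 0.66 -0.43  0.61] [ 0.471 -0.235  0.125] [-0.92  0.71  1.56  0.91  1.69  0.14] 0.0 | 2.2 tilt 110 [ 0.49 -0.8  -0.35] [ 0.471 -0.235  0.125] [-0.92  0.71  1.56  0.91  1.69  1.34] 0.0 | 
1.2 0.5 grasp [-0.7   0.63  1.95  1.03  1.32 -1.02] 0.0 | 1.0 tilt 50 [ 0.62 -0.45  0.65] [ 0.475 -0.232  0.125] [-0.9   0.67  1.57  0.86  1.62  0.18] 0.0 | 2.2 tilt 103 [ 0.42 -0.88 -0.22] [ 0.475 -0.232  0.125] [-0.9   0.67  1.57  0.86  1.62  1.38] 0.0 | 
rotvec in tool from now /0.12 [-2.47 13.05  6.82] [ 0.64170937  0.66072871 -0.38941834]
```

Emit:
play_rows(motion=[0,0,0,-0.165,0.87,0.455,0,0,0,-0.165,0.87,0.455,0,0,0,-0.165,0.87,0.455,0,0,0,-0.165,0.87,0.455,0,0,0,-0.165,0.87,0.455,0,0,0,-0.165,0.87,0.455,0,0,0,-0.165,0.87,0.455,0,0,0,-0.165,0.87,0.455,0,0,0,-0.165,0.87,0.455,0,0,0,-0.165,0.87,0.455])

```text
time_s: 10.8
eef_pos: [0.4512, -0.0595, 0.2437]
eef_rot: [2.945, -0.633, 1.151]
wrist_force: [1.0, 0.6, 0.1]
gripper_width: 0.0941
finger_force: 0.0
```

Emit:
play_rows(motion=[0,0,0,-0.165,0.87,0.455,0,0,0,-0.165,0.87,0.455,0,0,0,-0.165,0.87,0.455,0,0,0,-0.165,0.87,0.455,0,0,0,-0.165,0.87,0.455,0,0,0,0,0,0,0,0,0,0,0,0])

```text
time_s: 11.38
eef_pos: [0.4505, -0.0595, 0.2419]
eef_rot: [3.137, -1.177, 0.796]
wrist_force: [0.6, -0.2, -0.1]
gripper_width: 0.0942
finger_force: 0.0
```

```bash
cat > to.py <<'E'
# to.py az sl gx gy gz : shift to put the GRASP point there, turn to tool(az,sl), in tool axes, units of full scale
import sys
from kin import *
from bench import monitor
def report(az,sl,g,roll=0):
    s=monitor.get_state();R=Ro.from_euler('xyz',s['eef_rot']);T,z=tool(az,sl);T=T*Ro.from_rotvec([0,0,roll]);p=np.array(g)+.019*z
    print('q',np.round(s['joint_positions'],2),'pos',np.round(s['eef_pos'],4),'w',round(s['gripper_width'],4),'F',np.round(s['wrist_force'],1))
    print('turn',np.round((R.inv()*T).as_rotvec()/.12,2),'shift',np.round(R.inv().apply(p-s['eef_pos'])/.025,2),'target',np.round(p,4))
if __name__=="__main__":
    a=[float(x) for x in sys.argv[1:]];report(a[0],a[1],a[2:5],*a[5:])
E
python3 to.py .8 .4 .3735 -.1375 .0920; python3 to.py .8 .4 .4505 -.0583 .045
```

```text
q [-0.81  0.06  2.15  1.23  1.37 -0.61] pos [ 0.4505 -0.0595  0.2419] w 0.0942 F [ 0.6 -0.2 -0.1]
turn [ 0.08 -0.05 -0.01] shift [-7.22 -0.01 -0.99] target [ 0.3857 -0.1249  0.0846]
q [-0.81  0.06  2.15  1.23  1.37 -0.61] pos [ 0.4505 -0.0595  0.2419] w 0.0942 F [ 0.6 -0.2 -0.1]
turn [ 0.08 -0.05 -0.01] shift [-7.26 -0.06  3.82] target [ 0.4627 -0.0457  0.0376]
```

Emit:
play_rows(motion=[0,0,-0.5,0,0,0,0,0,-0.5,0,0,0,-0.9,0,0,0,0,0,-0.9,0,0,0,0,0,-0.9,0,0,0,0,0,-0.9,0,0,0,0,0,-0.9,0,0,0,0,0,-0.9,0,0,0,0,0,-0.9,0,0,0,0,0,-0.9,0,0,0,0,0,0,0,0,0.08,-0.05,0,0,0,0,0,0,0])

```text
time_s: 12.38
eef_pos: [0.3863, -0.1245, 0.0856]
eef_rot: [-3.134, -1.17, 0.796]
wrist_force: [0.0, -0.1, 0.5]
gripper_width: 0.0942
finger_force: 0.0
```

```bash
python3 to.py .8 .4 .4505 -.0583 .045; python3 - <<'E'
from h import *
a=cams.get_image("top")[:,:,::-1];b=cams.get_image("side")[:,:,::-1]
a=cv2.resize(a[150:240,290:430],None,fx=4,fy=4);b=cv2.resize(b[180:260,270:410],None,fx=4,fy=4)
cv2.imwrite("pics/c3.png",cv2.resize(np.vstack([a,b]),None,fx=.88,fy=.88))
K=proj("side",[.4505,-.0583,.09]);print(K,proj("side",[.4505,-.0583,0]),proj("top",[.4505,-.0583,.09]))
E
```

```text
q [-1.06  0.46  2.18  1.13  1.36 -1.07] pos [ 0.3863 -0.1245  0.0856] w 0.0942 F [ 0.  -0.1  0.5]
turn [-0.03  0.01 -0.01] shift [-0.06  0.02  4.79] target [ 0.4627 -0.0457  0.0376]
[323.3 210.5] [322.6 236.7] [330.1 196.3]
```

View pics/c3.png

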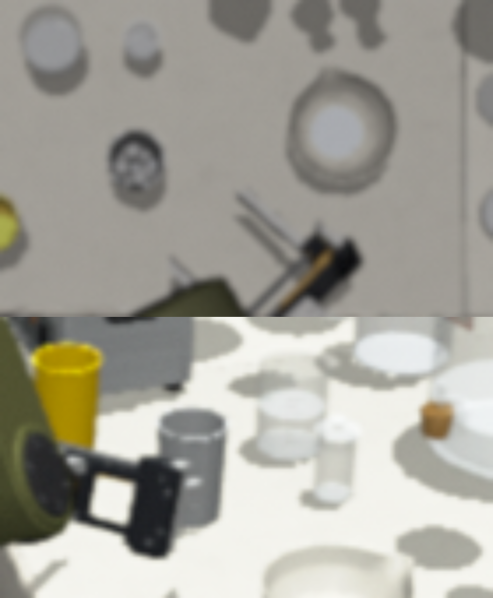

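Top view: open fingertips at crop (240,195) and (172,262), heading straight for the beaker at (136,163) with the balls inside. Side view: the beaker is upright. I advance.

Emit:
play_rows(motion=[-0.06,0.02,0.5,0,0,0,0,0,0.6,0,0,0,0,0,0.6,0,0,0,0,0,0.6,0,0,0,0,0,0.6,0,0,0,0,0,0.6,0,0,0,0,0,0.6,0,0,0,0,0,0.4,0,0,0,0,0,0.3,0,0,0,0,0,0,0,0,0])

```text
time_s: 13.32
eef_pos: [0.4632, -0.044, 0.038]
eef_rot: [-3.135, -1.173, 0.797]
wrist_force: [-0.2, -0.3, 0.3]
gripper_width: 0.0944
finger_force: 0.0
```

```bash
python3 to.py .8 .4 .4505 -.0583 .045
```

```text
q [-0.76  0.59  2.17  1.42  1.2  -1.16] pos [ 0.4632 -0.044   0.038 ] w 0.0944 F [-0.2 -0.3  0.3]
turn [-0.03 -0.01 -0.01] shift [-0.04  0.03 -0.05] target [ 0.4627 -0.0457  0.0376]
```

No contact and on target. I close at 40 N, then lift slightly.

Emit:
play_rows(motion=[0,0,0,0,0,0,0,0,0,0,0,0,0,0,0,0,0,0,0,0,0,0,0,0,0,0,0,0,0,0,0,0,0,0,0,0,0,0,0,0,0,0,0,0,0,0,0,0,0,0,0,0,0,0], grip=-1, grip_force=40)

```text
time_s: 14.07
eef_pos: [0.4626, -0.045, 0.0374]
eef_rot: [-3.13, -1.173, 0.79]
wrist_force: [-0.6, -3.5, 3.0]
gripper_width: 0.057
finger_force: 39.9
```

Emit:
play_rows(motion=[0.28,0,-0.12,0,0,0,0.37,0,-0.16,0,0,0,0.37,0,-0.16,0,0,0,0.37,0,-0.16,0,0,0,0,0,0,0,0,0])

```text
time_s: 14.48
eef_pos: [0.4624, -0.0452, 0.0763]
eef_rot: [-3.133, -1.172, 0.794]
wrist_force: [-0.1, 0.1, -4.1]
gripper_width: 0.0569
finger_force: 40.0
```

```bash
python3 to.py .8 .4 .44 -.20 .2; python3 - <<'E'
from h import *
b=cams.get_image("side")[:,:,::-1];a=cams.get_image("top")[:,:,::-1]
a=cv2.resize(a[150:240,290:430],None,fx=4,fy=4);b=cv2.resize(b[170:250,270:410],None,fx=4,fy=4)
cv2.imwrite("pics/c4.png",cv2.resize(np.vstack([a,b]),None,fx=.88,fy=.88))
E
```

```text
q [-0.76  0.48  2.19  1.39  1.22 -1.06] pos [ 0.4624 -0.0452  0.0763] w 0.0569 F [-0.1  0.1 -4.1]
turn [-0.02 -0.01 -0.02] shift [ 2.6   3.65 -5.84] target [ 0.4522 -0.1874  0.1926]
```

View pics/c4.png

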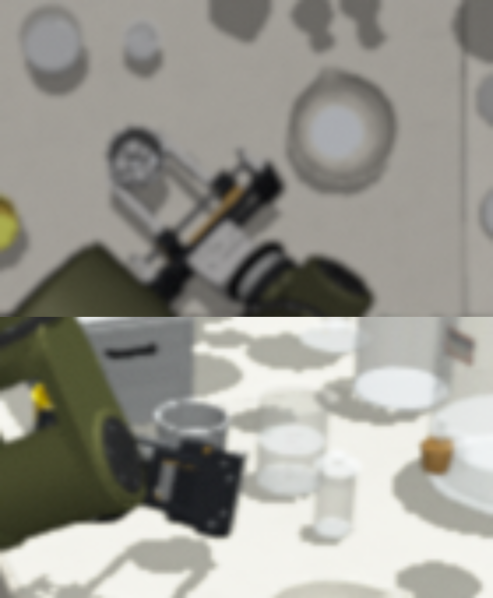

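The top crop shows the beaker held upright with balls inside and the dish centred near (341,135), floor centre at (333,133). The side view shows it lifted. I'll refine the dish position.

```bash
python3 - <<'E'
from h import *
print('floor',ray("top",(290+333/3.52,150+133/3.52),.006),'rim',ray("top",(387,188.5),.057))
im=cv2.imread("pics/s2.png");print('side',ray("side",(366,254.5),.057))
g=cv2.imread("pics/t2.png");hsv=cv2.cvtColor(g,cv2.COLOR_BGR2HSV)
m=((hsv[...,1]<12)&(hsv[...,2]>150)).astype(np.uint8);m[:150]=0;m[225:]=0;m[:,:350]=0;m[:,420:]=0
n,l,st,c=cv2.connectedComponentsWithStats(m);i=1+np.argmax(st[1:,4]);print(st[i],c[i],ray("top",c[i],.01))
s=cv2.imread("pics/s2.png");h2=cv2.cvtColor(s,cv2.COLOR_BGR2HSV);
for x in(340,343,346,350,365,380,384,387,390): print(x,s[255,x].tolist(),end=' ')
print();
for y in range(240,282,2): print(y,s[y,362].tolist(),end=' ')
E
python3 - <<'E'
E
python3 - <<'E'
from kin import *
R,z=tool(.8,.4);br=R.inv().apply([0,0,1])
for ph in(1.4,1.75,2.0,2.2,2.35):
    b=(R*Ro.from_rotvec([0,0,ph])).apply(br);print(ph,round(np.degrees(np.arccos(b[2])),1),np.round(b,3))
E
```

```text
floor [ 0.4953 -0.2706  0.006 ] rim [ 0.4868 -0.2727  0.057 ]
side [ 0.4991 -0.2717  0.057 ]
[378 179  16  17 181] [385.30939227 186.99447514] [ 0.498  -0.2727  0.01  ]
340 [234, 240, 240] 343 [232, 239, 239] 346 [176, 188, 189] 350 [209, 222, 223] 365 [222, 231, 233] 380 [202, 215, 217] 384 [168, 180, 180] 387 [204, 216, 217] 390 [234, 240, 240] 
240 [231, 238, 239] 242 [232, 239, 239] 244 [219, 230, 230] 246 [181, 194, 194] 248 [184, 198, 199] 250 [200, 213, 214] 252 [217, 228, 230] 254 [219, 229, 231] 256 [222, 231, 232] 258 [231, 239, 240] 260 [239, 245, 246] 262 [242, 247, 248] 264 [246, 250, 250] 266 [250, 252, 250] 268 [172, 184, 182] 270 [135, 146, 147] 272 [132, 142, 143] 274 [126, 137, 138] 276 [111, 119, 120] 278 [142, 153, 153] 280 [159, 170, 169] 1.4 72.8 [ 0.444 -0.846  0.296]
1.75 90.0 [ 0.356 -0.935  0.   ]
2.0 101.6 [ 0.247 -0.948 -0.201]
2.2 110.3 [ 0.137 -0.928 -0.348]
2.35 116.4 [ 0.045 -0.895 -0.445]
```

```bash
python3 - <<'E'
from kin import *
R,z=tool(.8,.4);m=np.array([.478,-.216,.13])
for ph in(0,.6,1.2,1.75,2.0,2.2):
    Rp=R*Ro.from_rotvec([0,0,ph]);o=[]
    for bk in(.078,.14):
      G=np.array([[x,y,-bk] for x in np.linspace(-.0375,.0375,5) for y in np.linspace(-.0885,.0885,9)])
      o.append(m+Rp.apply(G))
    o=np.vstack(o);dd=np.hypot(o[:,0]-.496,o[:,1]+.272);i=dd<.068
    q,e=ik(m+.019*z,Rp,[-.8,.5,2,1.3,1.2,-1+ph]);print(ph,'minz',o[:,2].min().round(3),'over dish minz',o[i,2].min().round(3) if i.any() else None,np.round(q,2),round(e,4))
E
python3 to.py .8 .4 .478 -.216 .16
```

```text
0 minz 0.126 over dish minz 0.126 [-0.95  0.55  1.85  1.17  1.4  -0.82] 0.0
0.6 minz 0.086 over dish minz 0.112 [-0.95  0.55  1.85  1.17  1.4  -0.22] 0.0
1.2 minz 0.072 over dish minz 0.11 [-0.95  0.55  1.85  1.17  1.4   0.38] 0.0
1.75 minz 0.074 over dish minz 0.114 [-0.95  0.55  1.85  1.17  1.4   0.93] 0.0
2.0 minz 0.072 over dish minz 0.127 [-0.95  0.55  1.85  1.17  1.4   1.18] 0.0
2.2 minz 0.074 over dish minz 0.14 [-0.95  0.55  1.85  1.17  1.4   1.38] 0.0
q [-0.76  0.48  2.19  1.39  1.21 -1.06] pos [ 0.4622 -0.0451  0.0751] w 0.0572 F [-0.3  0.8 -4.4]
turn [-0.02 -0.01 -0.03] shift [ 1.41  5.2  -4.69] target [ 0.4902 -0.2034  0.1526]
```

Emit:
play_rows(motion=[0.4,0,-0.17,0,0,0,0.8,0,-0.34,0,0,0,0.8,0,-0.34,0,0,0,0.7,0,-0.3,0,0,0,-0.05,0.2,-0.1,0,0,0,-0.15,0.5,-0.35,0,0,0,-0.2,0.75,-0.5,0,0,0,-0.2,0.75,-0.5,0,0,0,-0.2,0.75,-0.5,0,0,0,-0.2,0.75,-0.5,0,0,0,-0.2,0.75,-0.5,0,0,0,-0.1,0.5,-0.35,0,0,0])

```text
time_s: 15.58
eef_pos: [0.4896, -0.1973, 0.1479]
eef_rot: [-3.125, -1.172, 0.785]
wrist_force: [-0.1, 0.3, -5.0]
gripper_width: 0.0571
finger_force: 40.0
```

Emit:
play_rows(motion=[-0.05,0.25,-0.15,0,0,0,0,0,0,0,0,0])

```text
time_s: 15.75
eef_pos: [0.4913, -0.2036, 0.1487]
eef_rot: [-3.126, -1.173, 0.786]
wrist_force: [0.1, 0.1, -3.4]
gripper_width: 0.0565
finger_force: 40.0
```

```bash
python3 to.py .8 .4 .478 -.216 .124
```

```text
q [-0.95  0.5   1.84  1.16  1.42 -0.77] pos [ 0.4913 -0.2036  0.1487] w 0.0565 F [ 0.1  0.1 -3.4]
turn [-0.02 -0.02 -0.05] shift [-1.2  -0.03  0.47] target [ 0.4902 -0.2034  0.1166]
```

Emit:
play_rows(motion=[-0.4,0,0.16,0,0,0,-0.5,0,0.2,0,0,0,-0.3,0,0.1,0,0,0.2,0,0,0,0,0,0.5,0,0,0,0,0,0.8,0,0,0,0,0,0.9,0,0,0,0,0,0.9,0,0,0,0,0,0.9,0,0,0,0,0,0.9,0,0,0,0,0,0.9,0,0,0,0,0,0.9,0,0,0,0,0,0.7])

```text
time_s: 16.75
eef_pos: [0.4902, -0.2023, 0.1173]
eef_rot: [-2.056, -0.588, -0.482]
wrist_force: [0.4, -0.1, -4.5]
gripper_width: 0.0567
finger_force: 40.0
```

Emit:
play_rows(motion=[0,0,0,0,0,0.6,0,0,0,0,0,0.6,0,0,0,0,0,0.6,0,0,0,0,0,0.5,0,0,0,0,0,0.5,0,0,0,0,0,0.4,0,0,0,0,0,0.3,0,0,0,0,0,0,0,0,0,0,0,0])

```text
time_s: 17.5
eef_pos: [0.4903, -0.2026, 0.1176]
eef_rot: [-1.979, -0.215, -0.675]
wrist_force: [1.3, -0.6, -4.1]
gripper_width: 0.0568
finger_force: 40.0
```

```bash
python3 to.py .8 .4 .478 -.216 .124; python3 - <<'E'
from h import *
b=cams.get_image("side")[:,:,::-1];a=cams.get_image("top")[:,:,::-1]
a=cv2.resize(a[150:240,310:450],None,fx=4,fy=4);b=cv2.resize(b[190:290,290:430],None,fx=4,fy=4)
cv2.imwrite("pics/c5.png",cv2.resize(np.vstack([a,b]),None,fx=.78,fy=.78))
E
```

```text
q [-0.95  0.56  1.85  1.17  1.4   0.5 ] pos [ 0.4903 -0.2026  0.1176] w 0.0568 F [ 1.3 -0.6 -4.1]
turn [-4.000e-02  1.000e-02 -1.113e+01] shift [ 0.01  0.05 -0.01] target [ 0.4902 -0.2034  0.1166]
```

View pics/c5.png

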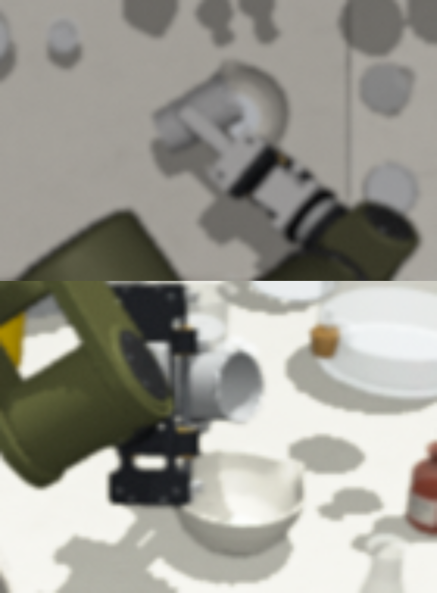

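Both views: the beaker is tipped about 70° with its mouth at side crop (240,385), above the bowl at (243,495), and no ball is out yet. I tip on slowly.

Emit:
play_rows(motion=[0,0,0,0,0,0.25,0,0,0,0,0,0.25,0,0,0,0,0,0.25,0,0,0,0,0,0.25,0,0,0,0,0,0.25,0,0,0,0,0,0.2,0,0,0,0,0,0.2,0,0,0,0,0,0.2,0,0,0,0,0,0.2,0,0,0,0,0,0.15,0,0,0,0,0,0.15,0,0,0,0,0,0.15])

```text
time_s: 18.6
eef_pos: [0.4905, -0.2032, 0.1181]
eef_rot: [-1.97, 0.063, -0.794]
wrist_force: [-0.8, 0.2, -3.1]
gripper_width: 0.0571
finger_force: 40.0
```

Emit:
play_rows(motion=[0,0,0,0,0,0.15,0,0,0,0,0,0.15,0,0,0,0,0,0.15,0,0,0,0,0,0.15,0,0,0,0,0,0.1,0,0,0,0,0,0.1,0,0,0,0,0,0.1,0,0,0,0,0,0.1,0,0,0,0,0,0.1,0,0,0,0,0,0,0,0,0,0,0,0,0,0,0,0,0,0])

```text
time_s: 19.6
eef_pos: [0.4905, -0.2032, 0.1181]
eef_rot: [-1.976, 0.182, -0.845]
wrist_force: [0.3, -0.4, -3.0]
gripper_width: 0.0572
finger_force: 39.9
```

Emit:
play_rows(motion=[0,0,0,0,0,0.1,0,0,0,0,0,0.1,0,0,0,0,0,0.1,0,0,0,0,0,0.1,0,0,0,0,0,0.1,0,0,0,0,0,0.1,0,0,0,0,0,0.1,0,0,0,0,0,0.1,0,0,0,0,0,0.1,0,0,0,0,0,0.1,0,0,0,0,0,0.1,0,0,0,0,0,0.1])

```text
time_s: 20.6
eef_pos: [0.4905, -0.2032, 0.1182]
eef_rot: [-1.991, 0.316, -0.905]
wrist_force: [-0.8, 0.4, -1.7]
gripper_width: 0.0571
finger_force: 39.9
```

```bash
python3 to.py .8 .4 .478 -.216 .124; python3 - <<'E'
from h import *
b=cams.get_image("side")[:,:,::-1];a=cams.get_image("top")[:,:,::-1]
a=cv2.resize(a[160:230,340:420],None,fx=5,fy=5);b=cv2.resize(b[200:285,325:405],None,fx=5,fy=5)
cv2.imwrite("pics/c6.png",np.hstack([cv2.copyMakeBorder(a,0,75,0,0,0),b]))
E
```

```text
q [-0.95  0.56  1.84  1.17  1.4   1.08] pos [ 0.4905 -0.2032  0.1182] w 0.0571 F [-0.8  0.4 -1.7]
turn [-3.000e-02  1.000e-02 -1.594e+01] shift [0.02 0.06 0.01] target [ 0.4902 -0.2034  0.1166]
```

View pics/c6.png

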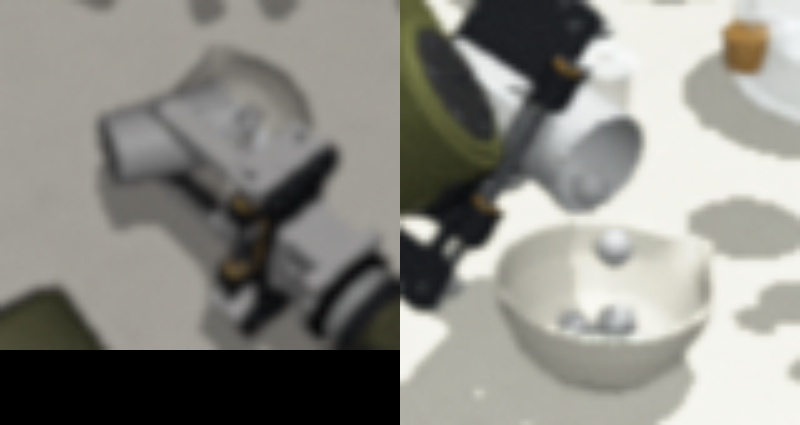

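The balls are landing inside the bowl (side crop 613,245 falling; 575,322 and 615,320 at rest), with one more at the lip (585,190). I continue.

Emit:
play_rows(motion=[0,0,0,0,0,0.1,0,0,0,0,0,0.1,0,0,0,0,0,0.1,0,0,0,0,0,0.1,0,0,0,0,0,0.15,0,0,0,0,0,0.15,0,0,0,0,0,0.2,0,0,0,0,0,0.2,0,0,0,0,0,0.2,0,0,0,0,0,0.2,0,0,0,0,0,0.2,0,0,0,0,0,0.2])

```text
time_s: 21.7
eef_pos: [0.4905, -0.2033, 0.1181]
eef_rot: [-2.035, 0.523, -1.013]
wrist_force: [0.3, -1.3, -0.6]
gripper_width: 0.0571
finger_force: 39.9
```

Emit:
play_rows(motion=[0,0,0,0,0,0.3,0,0,0,0,0,0.3,0,0,0,0,0,0.3,0,0,0,0,0,0.3,0,0,0,0,0,0,0,0,0,0,0,0,0,0,0,0,0,0,0,0,0,0,0,0,0,0,0,0,0,0,0,0,0,0,0,0,0,0,0,0,0,0])

```text
time_s: 22.62
eef_pos: [0.4905, -0.2033, 0.1181]
eef_rot: [-2.079, 0.648, -1.092]
wrist_force: [-0.6, -0.6, -1.1]
gripper_width: 0.057
finger_force: 39.9
```

```bash
python3 to.py .8 .4 .478 -.216 .124; python3 - <<'E'
from h import *
b=cams.get_image("side")[:,:,::-1];a=cams.get_image("top")[:,:,::-1]
a=cv2.resize(a[160:230,340:420],None,fx=5,fy=5);b=cv2.resize(b[200:285,325:405],None,fx=5,fy=5)
cv2.imwrite("pics/c7.png",np.hstack([cv2.copyMakeBorder(a,0,75,0,0,0),b]))
E
```

```text
q [-0.95  0.56  1.84  1.17  1.4   1.45] pos [ 0.4905 -0.2033  0.1181] w 0.057 F [-0.6 -0.6 -1.1]
turn [ -0.03   0.02 -19.03] shift [0.04 0.05 0.01] target [ 0.4902 -0.2034  0.1166]
```

```bash
python3 to.py .8 .4 .47 -.17 .18 2.28
```

```text
q [-0.95  0.56  1.84  1.17  1.4   1.45] pos [ 0.4905 -0.2032  0.1181] w 0.057 F [-0.5  0.5 -2. ]
turn [ 0.01  0.03 -0.03] shift [-2.73 -0.85  0.16] target [ 0.4822 -0.1574  0.1726]
```

Emit:
play_rows(motion=[-0.4,-0.12,0.02,0,0,0,-0.6,-0.2,0.04,0,0,0,-0.6,-0.2,0.04,0,0,0,-0.6,-0.2,0.04,0,0,0,-0.5,-0.13,0.02,0,0,0,0,0,0,0,0,-0.5,0,0,0,0,0,-0.9,0,0,0,0,0,-0.9,0,0,0,0,0,-0.9,0,0,0,0,0,-0.9,0,0,0,0,0,-0.9,0,0,0,0,0,-0.9])

```text
time_s: 23.72
eef_pos: [0.4826, -0.158, 0.1721]
eef_rot: [-1.969, 0.001, -0.768]
wrist_force: [-0.0, 0.2, -1.5]
gripper_width: 0.0573
finger_force: 39.9
```

Emit:
play_rows(motion=[0,0,0,0,0,-1,0,0,0,0,0,-1,0,0,0,0,0,-1,0,0,0,0,0,-1,0,0,0,0,0,-1,0,0,0,0,0,-1,0,0,0,0,0,-1,0,0,0,0,0,-1,0,0,0,0,0,-1,0,0,0,0,0,-1,0,0,0,0,0,-1,0,0,0,0,0,-1])

```text
time_s: 24.72
eef_pos: [0.4826, -0.158, 0.1721]
eef_rot: [-2.84, -1.153, 0.475]
wrist_force: [0.7, -0.1, -1.6]
gripper_width: 0.057
finger_force: 40.0
```

```bash
python3 to.py .8 .4 .45 -.06 .08
```

```text
q [-0.91  0.39  1.94  1.18  1.4  -0.62] pos [ 0.4826 -0.158   0.1721] w 0.057 F [ 0.7 -0.1 -1.6]
turn [-0.03 -0.01 -1.08] shift [-3.11 -3.28  3.95] target [ 0.4622 -0.0474  0.0726]
```

Emit:
play_rows(motion=[0,0,0,0,0,-0.54,0,0,0,0,0,-0.54,0,0,0,0,0,0])

```text
time_s: 24.97
eef_pos: [0.4826, -0.158, 0.1721]
eef_rot: [-3.131, -1.172, 0.792]
wrist_force: [0.5, 0.3, -1.0]
gripper_width: 0.0567
finger_force: 40.0
```

```bash
python3 to.py .8 .4 .45 -.06 .08
```

```text
q [-0.91  0.39  1.94  1.18  1.4  -0.75] pos [ 0.4826 -0.158   0.1721] w 0.0567 F [ 0.5  0.3 -1. ]
turn [-0.03 -0.01 -0.03] shift [-2.67 -3.65  3.95] target [ 0.4622 -0.0474  0.0726]
```

Emit:
play_rows(motion=[-0.3,-0.4,0.4,0,0,0,-0.4,-0.55,0.6,0,0,0,-0.4,-0.55,0.6,0,0,0,-0.4,-0.55,0.6,0,0,0,-0.4,-0.55,0.6,0,0,0,-0.4,-0.55,0.6,0,0,0,-0.37,-0.5,0.55,0,0,0,-0.37,0,0.16,0,0,0,-0.37,0,0.16,0,0,0,-0.28,0,0.12,0,0,0,0,0,0,0,0,0])

```text
time_s: 25.88
eef_pos: [0.4618, -0.0468, 0.0441]
eef_rot: [-3.116, -1.172, 0.776]
wrist_force: [2.2, -0.0, -1.7]
gripper_width: 0.0569
finger_force: 40.0
```

```bash
python3 to.py .8 .4 .45 -.06 .045
```

```text
q [-0.76  0.57  2.17  1.41  1.2  -1.13] pos [ 0.4618 -0.0468  0.0441] w 0.0569 F [ 2.2 -0.  -1.7]
turn [-0.03 -0.01 -0.08] shift [-0.24  0.03  0.09] target [ 0.4622 -0.0474  0.0376]
```

Emit:
play_rows(motion=[-0.11,0,0.05,0,0,-0.04,-0.07,0,0.03,0,0,0,-0.04,0,0.02,0,0,0,0,0,0,0,0,0,0,0,0,0,0,0])

```text
time_s: 26.3
eef_pos: [0.4622, -0.0469, 0.0393]
eef_rot: [-3.135, -1.173, 0.796]
wrist_force: [1.4, -0.8, -0.8]
gripper_width: 0.0571
finger_force: 40.0
```

Emit:
play_rows(motion=[-0.04,0,0.015,0,0,0,-0.03,0,0.01,0,0,0,0,0,0,0,0,0,0,0,0,0,0,0])

```text
time_s: 26.63
eef_pos: [0.4621, -0.0469, 0.0374]
eef_rot: [-3.136, -1.173, 0.796]
wrist_force: [0.5, -0.8, 1.2]
gripper_width: 0.0572
finger_force: 39.9
```

Touching (+1.2 N against −1.4 N hanging). I release and back out along the tool axis, then up.

Emit:
play_rows(motion=[-0.015,0,0,0,0,0,0,0,0,0,0,0,0,0,0,0,0,0,0,0,0,0,0,0,0,0,0,0,0,0,0,0,0,0,0,0,0,0,0,0,0,0,0,0,0,0,0,0,0,0,0,0,0,0], grip=1)

```text
time_s: 27.38
eef_pos: [0.4619, -0.0469, 0.0369]
eef_rot: [-3.135, -1.172, 0.796]
wrist_force: [0.3, 0.4, 0.5]
gripper_width: 0.0939
finger_force: 0.0
```

Emit:
play_rows(motion=[0,0,-0.3,0,0,0,0,0,-0.6,0,0,0,0,0,-0.6,0,0,0,0,0,-0.6,0,0,0,0,0,-0.6,0,0,0,0,0,-0.6,0,0,0,0,0,-0.6,0,0,0,0,0,-0.6,0,0,0,0,0,-0.5,0,0,0,0,0,0,0,0,0])

```text
time_s: 28.22
eef_pos: [0.3812, -0.1315, 0.086]
eef_rot: [-3.138, -1.172, 0.797]
wrist_force: [0.7, 0.0, 0.0]
gripper_width: 0.094
finger_force: 0.0
```

```bash
python3 to.py .8 .4 .45 -.06 .045; python3 - <<'E'
from h import *
b=cams.get_image("side")[:,:,::-1];a=cams.get_image("top")[:,:,::-1]
a=cv2.resize(a[160:220,310:430],None,fx=5,fy=5);b=cv2.resize(b[195:285,285:425],None,fx=5,fy=5)
cv2.imwrite("pics/c8.png",cv2.resize(np.vstack([cv2.copyMakeBorder(a,0,0,0,100,0),b]),None,fx=.78,fy=.78))
E
```

```text
q [-1.08  0.46  2.17  1.11  1.37 -1.07] pos [ 0.3812 -0.1315  0.086 ] w 0.094 F [0.7 0.  0. ]
turn [-0.01 -0.01 -0.01] shift [ 0.03 -0.02  5.06] target [ 0.4622 -0.0474  0.0376]
```

View pics/c8.png

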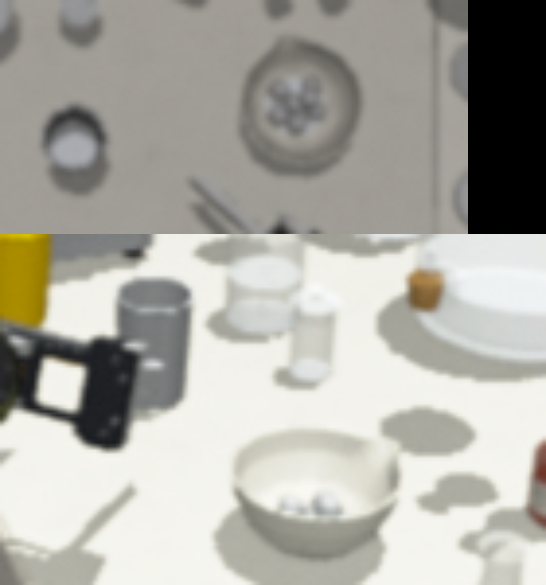

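The final picture shows the empty beaker upright at top crop (74,140) and the balls clustered on the dish floor at (295,103). The dish is level, the bystanders haven't moved and the gripper is free. I hand in.

```bash
python3 -c "
from bench import job
print(job.job_done())"
```

```text
the job is handed in; nothing more can be done
None
```

I've handed the job in (no verdict was returned): in the last pictures the balls lie clustered on the dish floor (too blurred to count all seven), and the empty beaker stands upright on the worktop, let go. The dish looks level, the bystanders look unmoved, and it took about 28 s of the 69 s allowed.

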